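# Open the press-and-turn cap of the compound canister

## Robot

A 6-joint arm with a two-finger parallel gripper is mounted at the origin on the work surface. World frame = base frame: x ahead of the robot, y to its left, z up, the work surface at z = 0. Lengths are in m, angles in rad, forces in N, time in s.
With the tool pointing down it reaches from about 0.35 to 0.975 m from the base axis. Payload 4.9 kg.
Tool frame: the origin (TCP) lies at the very end of the fingers, on their centre line; the grasp point (between the pads) lies 19 mm behind it; y points along the fingers, z is the direction in which the jaws open and shut, and the axes are right-handed (so a half turn about y gives the same grasp; the last joint's range is limited). The gripper opens to 85 mm and grips with 20 to 120 N. Pads are 22 mm wide; open, the fingers measure 114 mm over their backs; the gripper's body (76 mm by 85 mm) begins 54 mm behind the grasp point. The pads swing forward as they close: fully open they stand 13 mm farther back than shut.
Start: joints at [-0.119, 0.053, 1.613, -0, 1.476, -0.119], TCP at [0.625, 0, 0.231] pointing down, gripper open.
Joint ranges: [-3.01, 3.01], [-1.01, 2.22], [0.06, 2.58], [-1.02, 4.17], [0.09, 2.62], [-3.14, 3.14]. Speed limits (rad/s): [2.57, 2.57, 3.14, 3.14, 3.14, 3.14].

## Interface

Orientations are given as a rotation vector (axis times angle).
In Python, from station import ctrl gives the robot as it stands.
- The arm moves only by the tool arm_command, never from a script. Its argument "steps" is a list of rows, each a list of 3 entries, a list of its own where there are three numbers: the shift along the tool's x, y, z in m, then the turn, a rotation vector about the tool's x, y, z in degrees, then the opening, from 0 (shut) to 1 (fully open). In form: [[[dx, dy, dz], [ax, ay, az], gripper], ...]. A call has 1 to 5 rows; each row is the pose to reach, as a shift and turn from the pose measured when the call began, along the tool's axes at that moment; what a row does not reach only later rows make up. A row lasts 1/10 s, in which the tool goes at most 50 mm and 8.59 degrees, less where a joint would pass 70% of its speed; a pose out of reach is approached as far as the arm can. A call with a gripper value outside its range is refused whole. The fingers move at their own pace and stop on an object; "force" is the grip in N (left out, the last holds). Time passes only in rows, so rows that repeat a pose let the fingers close. It gives the time, the measured TCP pose, the force and the opening at its end, in the units of the state.
- ctrl.get_obs(): the state, without advancing time (a new reading comes with each control period).
- ctrl.get_image(name): name is "scene" or "side" or "wrist"; returns a dict with "img" (420x560x3 uint8, red, green, blue), "camera_matrix" (3x3 intrinsics, pixels), "world_from_camera" (4x4, takes a point from camera to world coordinates). Camera axes: x right, y up, looking along -z (the intrinsics and any distortion apply to the point x, -y, -z); pixel columns grow to the right and rows downward; lengths in m; the calibration is good to about 2 mm. A picture is of the moment at which its call begins. There is no depth.
- ctrl.finish_job(): hands the job in, once; it reports no verdict.
Trained networks look in a picture, given as the dict that the camera call returned (one of the last four; its "shot" number tells which), for a name from the list of things; names that differ only in an ending like _2 or _b are one class to them, and where a whole thing is asked for, a point or a joint stands for the part that bears it (a point fixed in the world has none). Each returns a list of dicts, best first, with "confidence" (0 to 1); they miss things now and then, are a little off and sometimes report something else, mostly with a low value. They report only what shows in the picture. A call takes as long as a camera call. They do not tell look-alikes from the thing itself.
- ctrl.boxes_of(picture, name): "position" ([row, column] in pixels, amid what is visible of it).
The state is a dict: "t": time; "q": joint angles; "dq": joint speeds; "effort": joint torques, N m; "tool_pos": TCP position; "tool_rot": TCP orientation; "contact_force": force on the tool from outside, world axes, zero at the start; "wrist_torque": the same for the moment, N m; "opening": finger opening in m.
Only numpy, scipy, OpenCV 4.12 (cv2) and the standard library are available. Lean on these libraries where they do the work, as an engineer would, in place of code of your own. Each camera call takes 0.05 s, during which the arm holds its last target.

## Task

Open the canister that is screwed to the cabinet top: press its sprung safety cap down until it bottoms softly on its rubber seat, keep it down while you turn it anticlockwise until its wing points at the two slots in the collar, and lift it out, never forcing it. Then set the cap gently upright on the black rubber block, let go, and leave everything else where it lies.

Things in the scene. Friction and masses are not known exactly. Their poses are not given: they have to be found in the camera images.
- canister: Grey canister with a steel collar, fixed to the cabinet top. Origin at the centre of its underside, z up. Drum 96 mm across, 70 mm high; two bracket feet on its y axis reach 73 mm out. On the drum the collar, 80 mm outside, top at 123 mm; its mouth is 47 mm across under a 10 mm thick inward flange, cut by two opposite slots along the canister's +x and -x, the only way out for the cap's lugs.
- slot (a point): Middle of the +x slot at the collar's top, 28.5 mm from the axis. Slots: 15 mm wide, to 33 mm from the axis. Locked, the cap stands 60 degrees clockwise of them (from above), its lugs pushed up under the flange and held by a catch. Pressed down below the catch it turns 60 degrees anticlockwise into line (a stop meets the lugs at 65); let up, it then rises by itself to 4 mm above its locked height.
- mouth (a point): Centre of the collar's mouth, 123 mm up. Cap travel: the catch sits at an unseen height that varies: the cap must go down 4 to 23 mm to pass; 2 mm deeper it meets a rubber seat. Spring: 4 N locked, plus 0.25 N per mm (11 N at most at the seat); the seat adds 20 N per mm. Stop where resistance rises steeply, at 12 to 16 N. Over 26 N between cap and canister, pressing or turning, is forcing.
- cap: Grey plastic cap, about 120 g, 81 mm high. Origin at the centre of its underside, z up; locked, it is 104 mm above the canister's underside, on its axis (2 mm side play). Shank 43 mm across to 49 mm height, head disc 49 mm across from 49 to 57 mm (fingertips may rest on it), then a wing from 57 to 81 mm, 44 mm long along the cap's x, 14 mm thick along y: grip it across the thickness.
- lug (a point): End of the cap's +x lug, 31 mm from the cap's axis and 5.5 mm above its underside. Two steel lugs, 10 mm wide, 7 mm high (2 to 9 mm above the underside), point along the cap's +x and -x, in line with the wing. Hidden under the flange while locked.
- block: Black rubber anvil block, fixed, 120 mm (x) by 100 mm (y) by 40 mm high, flat top. Origin at the centre of its underside.
- mallet_head: Bystander: loose copper mallet head standing on end, 36 mm across, 68 mm high. Origin at the centre of its underside.
- bushing: Bystander: loose white nylon bushing, a ring 40 mm outside, 28 mm high. Origin at the centre of its underside.
- clip_a: Bystander: loose bent steel pad clip, 50 by 16 by 22 mm. Origin at the centre of its underside.
- clip_b: Bystander: a second pad clip like the first.
Mind the look-alikes: they are no part of the job. Of the things shaped like the block, the black one is meant.

How it is judged:
On the way, in this order (a step that is already met when the one before it is completed fails the run):
1. the cap is turned in line with the slots, still in the collar (angle between the x axis of cap and the x axis of canister, either way round below 0.17 rad and horizontal distance between cap and canister below 0.008 m and z of cap in the frame of canister below 0.116 m), for 0.1 s.
2. the cap is lifted clear of the collar (z of cap in the frame of canister above 0.126 m), for 0.1 s.
At the end, for the whole second after the job is handed in: The cap stands upright (within 0.1 rad) with its underside on the top face of the rubber block (within 4 mm of height), carried by the block, at rest and released (angle between cap's own z axis and vertical below 0.1 rad and z of cap in the frame of block between 0.036 and 0.044 m and contact force between cap and block above 0.4 N and linear speed of cap below 0.02 m/s and contact force between the fingers and cap below 0.05 N); the robot touches nothing.
It fails at once if the cap is forced: more than 26 N between cap and canister (contact force between cap and canister above 26 N).
It fails at once if the cap is dropped or slammed on the block: faster than 0.3 m/s within 15 mm above it (horizontal distance between cap and block below 0.06 m and z of cap in the frame of block below 0.055 m and linear speed of cap above 0.3 m/s).
It fails at once if a bystander is moved by more than 20 mm (distance of any of mallet_head, bushing, clip_a, clip_b from where it was at the start of the episode above 0.02 m).
It also fails if it takes over 58 s, if anything falls off the work surface, if the arm or the gripper's body presses on something with over 40 N, if the wrist force passes 120 N, or if a joint passes its speed limit or range.

## Working session

There is one attempt and no reset: what is moved stays moved. The work goes in short steps, Python scripts to look and compute and a tool call to move; the robot and the scene stay as the last step left them, time stands still between calls to the robot, and variables do not carry over. Pictures are saved under pics/ and viewed, and the job is handed in when it is done.

Besides the shell and the picture viewer there is one more tool, called by a JSON object that holds its "api" and its "payload", one argument or row to a line. arm_command: Moves the arm, as the interface text tells. Its arguments: {"type":"object","properties":{"steps":{"type":"array"},"force":{"type":"number"}},"required":["steps"]}

```bash
mkdir -p pics; ls
cat > h.py <<'E'
import numpy as np,cv2
from station import ctrl
from scipy.spatial.transform import Rotation as R
def save(p,n): cv2.imwrite('pics/'+n+'.png',cv2.cvtColor(p['img'],cv2.COLOR_RGB2BGR))
def ray(p,rc):
    K=np.array(p['camera_matrix']);T=np.array(p['world_from_camera'])
    d=np.array([(rc[1]-K[0,2])/K[0,0],-(rc[0]-K[1,2])/K[1,1],-1.])
    return T[:3,3],T[:3,:3]@d
def at_z(p,rc,z):
    o,d=ray(p,rc);return o+d*(z-o[2])/d[2]
def proj(p,X):
    K=np.array(p['camera_matrix']);T=np.array(p['world_from_camera'])
    c=T[:3,:3].T@(np.array(X)-T[:3,3]);return np.array([K[1,2]+K[1,1]*(-c[1])/(-c[2]),K[0,2]+K[0,0]*c[0]/(-c[2])])
def tri(a,b):
    A=0;B=0
    for o,d in(a,b):
        d=d/np.linalg.norm(d);M=np.eye(3)-np.outer(d,d);A=A+M;B=B+M@o
    return np.linalg.solve(A,B)
E
python3 - <<'E'
from h import *
np.set_printoptions(precision=4,suppress=True)
for n in('scene','side','wrist'):
    p=ctrl.get_image(n);save(p,n+'0')
    print(n,[k for k in p],np.array(p['world_from_camera'])[:3,3])
    for t in('canister','cap','block','mouth','slot'):
        print(t,[(np.round(b['position'],1).tolist(),round(b['confidence'],2)) for b in ctrl.boxes_of(p,t)])
print(ctrl.get_obs())
E
```

```text
pics
scene ['img', 'camera_matrix', 'world_from_camera', 'shot'] [ 0.8165 -0.4229  0.5536]
canister [([342.7, 127.4], 0.73)]
cap [([288.5, 113.3], 0.57), ([283.9, 293.5], 0.56)]
block [([183.0, 203.9], 0.91), ([199.3, 282.3], 0.88), ([166.7, 317.1], 0.56)]
mouth [([341.1, 129.3], 0.9), ([261.3, 230.0], 0.49)]
slot [([342.0, 127.0], 0.58)]
side ['img', 'camera_matrix', 'world_from_camera', 'shot'] [0.1885 0.6554 0.5376]
canister [([191.5, 360.6], 0.77)]
cap [([150.3, 367.6], 0.79)]
block [([360.8, 174.9], 0.75), ([335.2, 365.8], 0.72), ([299.1, 250.2], 0.7), ([150.9, 372.0], 0.54), ([191.7, 361.3], 0.25)]
mouth [([192.5, 361.1], 0.79)]
slot [([191.7, 360.1], 0.68)]
wrist ['img', 'camera_matrix', 'world_from_camera', 'shot'] [0.6243 0.0818 0.372 ]
canister [([351.6, 189.4], 0.63)]
cap [([411.7, 119.6], 0.59)]
block [([24.8, 171.1], 0.93), ([42.5, 17.6], 0.91), ([172.8, 103.1], 0.45)]
mouth [([352.3, 185.3], 0.65), ([24.6, 172.9], 0.37), ([171.0, 104.5], 0.26)]
slot [([347.0, 185.3], 0.7)]
{'t': 0.9, 'q': array([-0.119 ,  0.0527,  1.6129,  0.    ,  1.476 , -0.119 ]), 'dq': array([ 0.003 , -0.001 ,  0.0005, -0.0008, -0.0001,  0.0002]), 'effort': array([ -0.0003, -39.3678, -37.0465,  -0.0002,   0.0004,   0.    ]), 'tool_pos': array([0.625 , 0.    , 0.2313]), 'tool_rot': array([-1.2092,  1.2092, -1.2092]), 'contact_force': array([-1.2121,  0.1591,  0.1766]), 'wrist_torque': array([-0.0003, -0.0278, -0.0046]), 'opening': 0.08533639027220344}
```

View pics/scene0.png

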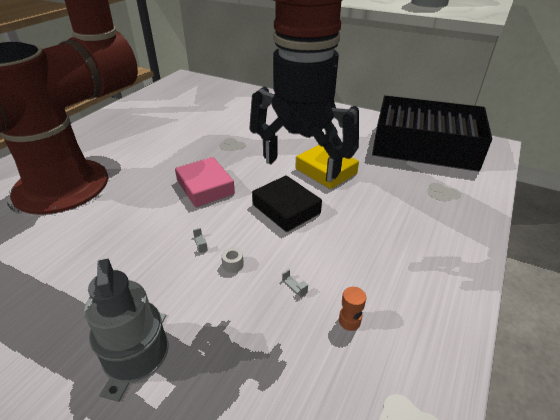

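View pics/side0.png

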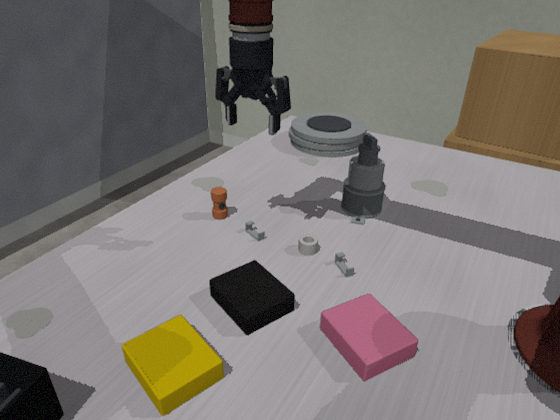

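View pics/wrist0.png

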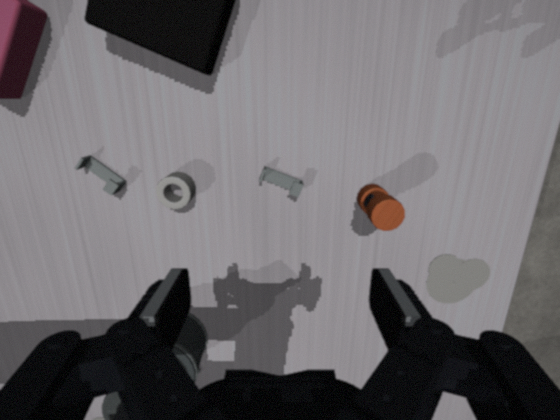

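Run:
```python
import cv2,numpy as np
a=cv2.imread('pics/scene0.png')[250:410,50:200];b=cv2.imread('pics/side0.png')[125:225,320:410]
a=cv2.resize(a,None,fx=4,fy=4,interpolation=cv2.INTER_CUBIC)[:600];b=cv2.resize(b,None,fx=6,fy=6,interpolation=cv2.INTER_CUBIC)
for i,n in((a,'a1'),(b,'b1')):cv2.imwrite('pics/%s.png'%n,np.clip((i/255.)**.6*255,0,255))
```

```text
[ WARN:0@0.279] global loadsave.cpp:1063 imwrite_ Unsupported depth image for selected encoder is fallbacked to CV_8U.
```

View pics/a1.png

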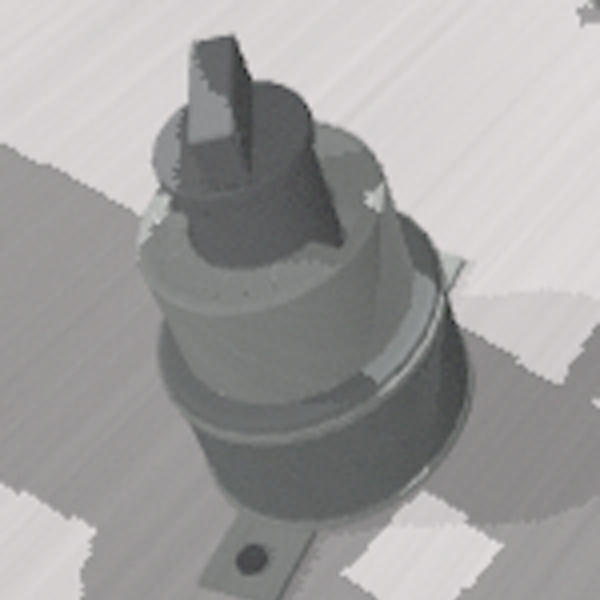

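View pics/b1.png

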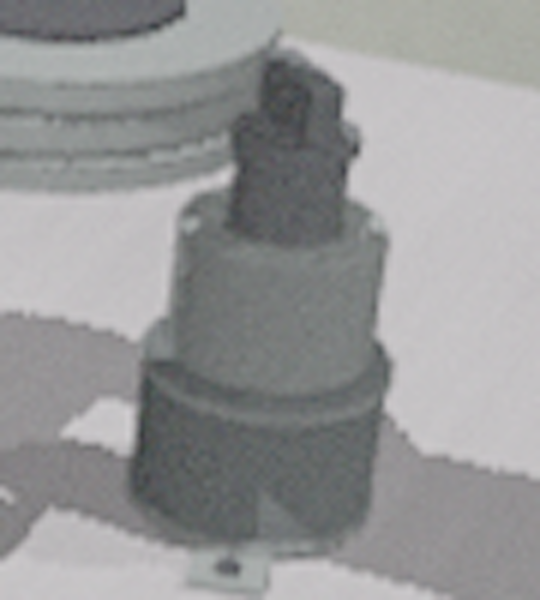

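Run:
```python
from h import *
np.set_printoptions(precision=4,suppress=True)
p=ctrl.get_image('scene')
S=lambda x,y:(250+y/4-.4,50+x/4-.4)
w=[at_z(p,S(*c),.185) for c in((194,42),(236,36),(232,137),(190,145))]
print('wing',w,np.mean(w,0))
n=(w[2]+w[3])/2-(w[0]+w[1])/2;print('len',np.linalg.norm(n),'wid',np.linalg.norm(w[0]-w[1]),np.linalg.norm(w[2]-w[3]),'dir',np.degrees(np.arctan2(n[1],n[0])))
s1,s2=at_z(p,S(155,215),.123),at_z(p,S(375,195),.123);print('slots',s1,s2,(s1+s2)/2,np.linalg.norm(s1-s2),np.degrees(np.arctan2(*(s2-s1)[1::-1])))
print('feet',at_z(p,S(250,560),.004),at_z(p,S(455,270),.004))
q=ctrl.get_image('side')
T=lambda x,y:(125+y/6-.4,320+x/6-.4)
s1,s2=at_z(q,T(190,225),.123),at_z(q,T(378,222),.123);print('slots side',s1,s2,(s1+s2)/2,np.linalg.norm(s1-s2),np.degrees(np.arctan2(*(s2-s1)[1::-1])))
print('foot',at_z(q,T(228,567),.004))
c=np.mean(w,0)
print('side proj',[((proj(q,x)-[125,320]+.4)*6)[::-1] for x in w])
# block top corners
for nm,im in(('scene',p),('side',q)):
    g=im['img'].astype(int).max(2)<38
    lab=cv2.connectedComponentsWithStats(g.astype(np.uint8))
    for i in range(1,lab[0]):
        st=lab[2][i]
        if 800<st[4]<8000: print(nm,st,lab[3][i])
```

```text
wing [array([ 0.4523, -0.2274,  0.185 ]), array([ 0.4621, -0.2191,  0.185 ]), array([ 0.4927, -0.2493,  0.185 ]), array([ 0.484 , -0.2575,  0.185 ])] [ 0.4728 -0.2383  0.185 ]
len 0.043354457310799226 wid 0.012820403625641241 0.011930229853634114 dir -44.09409235386196
slots [ 0.4411 -0.2563  0.123 ] [ 0.4997 -0.2148  0.123 ] [ 0.4704 -0.2355  0.123 ] 0.07179222499678135 35.29260735273554
feet [ 0.4855 -0.2976  0.004 ] [ 0.4679 -0.17    0.004 ]
slots side [ 0.4995 -0.2161  0.123 ] [ 0.44   -0.2577  0.123 ] [ 0.4697 -0.2369  0.123 ] 0.07267693464247464 -145.0489096427828
foot [ 0.4557 -0.1804  0.004 ]
side proj [array([341.9468,  86.7338]), array([308.1934,  88.4033]), array([258.6638,  46.0319]), array([288.415 ,  43.9987])]
scene [ 251   48  108  130 6604] [306.3634 106.8221]
scene [  29   51   73   73 1368] [63.1199 88.6966]
scene [ 372   96  120   75 5835] [432.8694 134.2795]
scene [ 253  176   69   55 2359] [286.4667 202.6219]
side [ 216   37   74   95 3488] [252.5728  78.5066]
side [ 210  261   84   74 3775] [251.4874 296.253 ]
side [   0  353   64   67 3113] [ 27.0524 391.1385]
```

```bash
cat >> h.py <<'E'
def rel(target,yaw=None):
    "shift in tool axes to world TCP target"
    o=ctrl.get_obs();M=R.from_rotvec(o['tool_rot']).as_matrix()
    return M.T@(np.array(target)-o['tool_pos']),M
E
python3 - <<'E'
from h import *
np.set_printoptions(precision=4,suppress=True)
d,M=rel([.471,-.318,.275]);print(d);print(M)
p=ctrl.get_image('wrist');print(proj(p,[.625,0,.231]),ctrl.get_obs()['contact_force'])
# block corners by polygon
for n in('scene','side'):
    p=ctrl.get_image(n)
    g=(p['img'].astype(int).max(2)<38).astype(np.uint8)
    lab=cv2.connectedComponents(g)[1]
    k=lab[203,287] if n=='scene' else lab[296,251]
    c=cv2.findContours((lab==k).astype(np.uint8),0,1)[0][0]
    c=cv2.convexHull(c);a=cv2.approxPolyDP(c,3,True)[:,0]
    for u,v in a: print(n,u,v,at_z(p,(v,u),.04)[:2])
E
```

```text
[ 0.318  -0.0437 -0.154 ]
[[-0.  0.  1.]
 [-1.  0. -0.]
 [-0. -1.  0.]]
[271.5672 280.5376] [-0.4767  0.0265  0.4992]
scene 285 176 [0.4793 0.2389]
scene 321 200 [0.5865 0.1966]
scene 319 213 [0.6    0.1556]
scene 288 230 [0.5683 0.0807]
scene 253 203 [0.4663 0.1197]
scene 253 191 [0.4447 0.1554]
side 255 261 [0.5449 0.1154]
side 293 294 [0.4415 0.1576]
side 293 309 [0.4243 0.1889]
side 247 334 [0.4576 0.2717]
side 211 295 [0.5568 0.2314]
side 210 280 [0.5819 0.2018]
```

{"api": "arm_command", "payload": {
  "steps": [
    [[0.05,-0.044,-0.025],[0,0,0],1],
    [[0.1,-0.044,-0.05],[0,0,0],1],
    [[0.145,-0.044,-0.07],[0,0,0],1],
    [[0.19,-0.044,-0.092],[0,0,0],1],
    [[0.235,-0.044,-0.113],[0,0,0],1]
  ]
}}

```text
t: 1.65
tool_pos: [0.5206, -0.2163, 0.2759]
tool_rot: [-1.209, 1.208, -1.21]
contact_force: [0.2, 0.1, 0.4]
opening: 0.0855
```

Run:
```python
from h import *
np.set_printoptions(precision=4,suppress=True)
print(rel([.471,-.318,.275])[0],ctrl.get_obs()['tool_pos'])
```

```text
[ 0.1017  0.0009 -0.0497] [ 0.5206 -0.2163  0.2759]
```

{"api": "arm_command", "payload": {
  "steps": [
    [[0.045,0,-0.022],[0,0,0],1],
    [[0.09,0,-0.044],[0,0,0],1],
    [[0.102,0,-0.05],[0,0,0],1],
    [[0.102,0,-0.05],[0,0,0],1],
    [[0.102,0,-0.05],[0,0,0],1]
  ]
}}

```text
t: 2.15
tool_pos: [0.4709, -0.3178, 0.2758]
tool_rot: [-1.208, 1.208, -1.21]
contact_force: [0.1, 0.7, 0.3]
opening: 0.0854
```

Run:
```python
from h import *
np.set_printoptions(precision=4,suppress=True)
p=ctrl.get_image('wrist');save(p,'w2')
o=ctrl.get_obs();print(o['tool_pos'],o['q'],o['contact_force'],np.array(p['world_from_camera']))
i=p['img'][:, :,::-1]
cv2.imwrite('pics/w2b.png',np.clip(255*(cv2.resize(i[40:340,80:480],None,fx=2,fy=2,interpolation=2)/255.)**.6,0,255).astype(np.uint8))
```

```text
[ 0.4712 -0.3173  0.2758] [-0.7241 -0.1062  1.695   0.0009  1.5516 -0.7257] [ 0.9499 -0.7345 -0.9616] [[ 1.     -0.0003 -0.0028  0.47  ]
 [ 0.0012  0.9479  0.3186 -0.2361]
 [ 0.0026 -0.3186  0.9479  0.4164]
 [ 0.      0.      0.      1.    ]]
```

View pics/w2b.png

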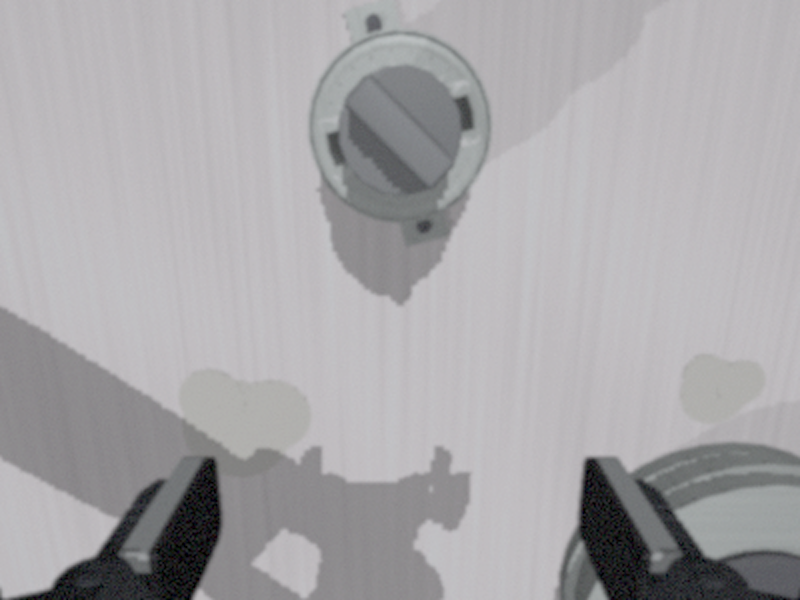

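Run:
```python
import cv2
i=cv2.imread('pics/w2.png')[45:165,225:335]
import numpy as np
cv2.imwrite('pics/w2c.png',np.clip(255*(cv2.resize(i,None,fx=5,fy=5,interpolation=2)/255.)**.6,0,255).astype(np.uint8))
```

```text
(no output)
```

View pics/w2c.png

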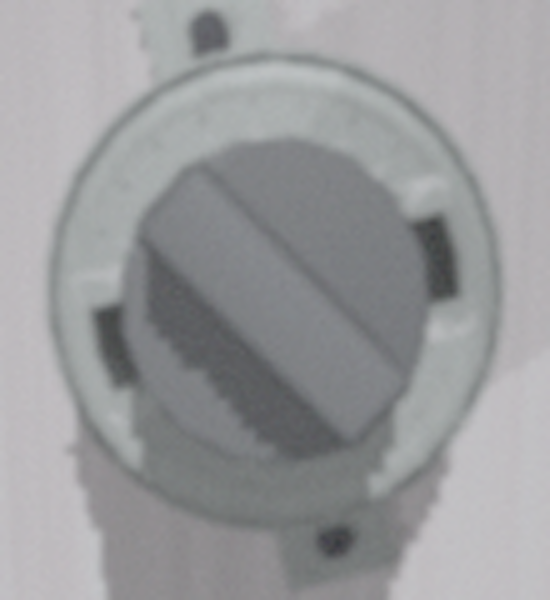

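Run:
```python
from h import *
np.set_printoptions(precision=4,suppress=True)
p=ctrl.get_image('wrist')
S=lambda x,y:(45+y/5-.4,225+x/5-.4)
w=np.array([at_z(p,S(*c),.185)[:2] for c in((203,165),(145,235),(350,443),(408,375))]);print(w,w.mean(0))
n=w[2]+w[3]-w[0]-w[1];print(np.linalg.norm(n)/2,np.degrees(np.arctan2(n[1],n[0])),np.linalg.norm(w[0]-w[1]))
for a,b,z in(((103,350),(454,257),.123),((335,541),(209,35),.004)):
    a=at_z(p,S(*a),z)[:2];b=at_z(p,S(*b),z)[:2];d=b-a;print((a+b)/2,np.linalg.norm(d),np.degrees(np.arctan2(d[1],d[0])))
# collar outer circle z .123
for a,b in(((52,285),(500,285)),((275,58),(275,522))):
    a=at_z(p,S(*a),.123)[:2];b=at_z(p,S(*b),.123)[:2];print('circ',(a+b)/2,b-a)
o=ctrl.get_obs();print(o['t'],o['q'])
```

```text
[[ 0.4609 -0.2197]
 [ 0.4527 -0.2287]
 [ 0.4816 -0.2568]
 [ 0.4897 -0.2473]] [ 0.4712 -0.2381]
0.04011005703188252 -43.97122908602728 0.01213558435817419
[ 0.4713 -0.2383] 0.06441244201066672 14.278729470600434
[ 0.4712 -0.2386] 0.12396040612525469 104.82178438492933
circ [ 0.4711 -0.2351] [0.0794 0.0002]
circ [ 0.4709 -0.2377] [ 0.0002 -0.0783]
2.25 [-0.7235 -0.1062  1.6951  0.0007  1.5516 -0.7258]
```

{"api": "arm_command", "payload": {
  "steps": [
    [[-0.03,0,0],[0,-8,0],1],
    [[-0.06,0,0],[0,-16,0],1],
    [[-0.079,0.01,0],[0,-24,0],1],
    [[-0.079,0.025,0],[0,-32,0],1],
    [[-0.079,0.041,0],[0,-40,0],1]
  ]
}}

```text
t: 2.75
tool_pos: [0.4722, -0.236, 0.2351]
tool_rot: [-1.464, 0.67, -0.675]
contact_force: [0.3, 0.4, -1.1]
opening: 0.0855
```

```bash
cat > s.py <<'E'
from h import *
import sys
np.set_printoptions(precision=4,suppress=True)
t=[float(a) for a in sys.argv[1:]]
o=ctrl.get_obs();M=R.from_rotvec(o['tool_rot']).as_matrix()
print('t',o['t'],'pos',o['tool_pos'],'F',o['contact_force'],'T',o['wrist_torque'],'op',o['opening'],'q6',o['q'][5])
print('jaw yaw',np.degrees(np.arctan2(M[1,2],M[0,2])),'down',M[:,1])
if len(t)>=3: print('shift',M.T@(np.array(t[:3])-o['tool_pos']))
if len(t)==4:
    y=np.radians(t[3]);jz=np.array([np.cos(y),np.sin(y),0]);d=np.array([0,0,-1.]);W=np.stack([np.cross(d,jz),d,jz],1)
    print('turn',np.degrees((R.from_matrix(M.T@W)).as_rotvec()))
E
python3 s.py .4712 -.2382 .19 45
```

```text
t 2.75 pos [ 0.4722 -0.236   0.2351] F [ 0.3162  0.4385 -1.086 ] T [ 0.0184 -0.028  -0.0117] op 0.08551565238914431 q6 -1.315059110602471
jaw yaw 40.68229480373522 down [ 0.0029 -0.001  -1.    ]
shift [ 0.0008  0.0451 -0.0023]
turn [-0.0814 -4.3178  0.1546]
```

{"api": "arm_command", "payload": {
  "steps": [
    [[0.001,0,-0.002],[0,-4.3,0],1],
    [[0.001,0.025,-0.002],[0,-4.3,0],1],
    [[0.001,0.045,-0.002],[0,-4.3,0],1],
    [[0.001,0.045,-0.002],[0,-4.3,0],1]
  ]
}}

```text
t: 3.15
tool_pos: [0.4704, -0.2356, 0.1866]
tool_rot: [-1.481, 0.615, -0.61]
contact_force: [-0.7, -0.1, -0.0]
opening: 0.0856
```

```bash
python3 s.py .4712 -.2382 .165 45
python3 - <<'E'
from h import *
for n,(r,c) in(('side',(90,300)),('wrist',(150,150))):
    p=ctrl.get_image(n);i=p['img'][:,:,::-1]
    i=i[80:240,270:450] if n=='side' else i
    k=4 if n=='side' else 1.4
    cv2.imwrite('pics/g_%s.png'%n,np.clip(255*(cv2.resize(i,None,fx=k,fy=k,interpolation=2)/255.)**.6,0,255).astype(np.uint8))
E
```

```text
t 3.15 pos [ 0.4704 -0.2356  0.1866] F [-0.7325 -0.0893 -0.034 ] T [-0.0032 -0.0133 -0.023 ] op 0.08562912432047447 q6 -1.393976094511484
jaw yaw 45.11798045611801 down [-0.0022  0.0028 -1.    ]
shift [ 0.0025  0.0216 -0.0013]
turn [-0.0229  0.118  -0.2038]
```

View pics/g_side.png

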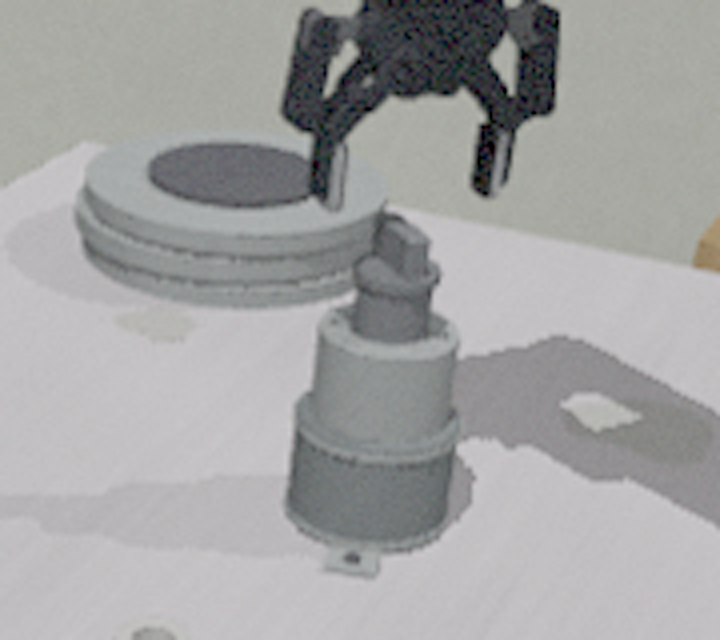

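View pics/g_wrist.png

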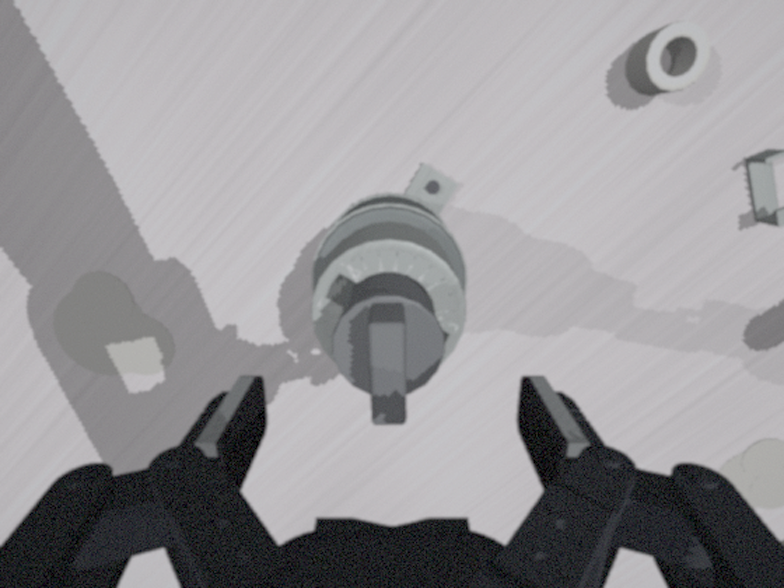

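{"api": "arm_command", "payload": {
  "steps": [
    [[0.0025,0.01,-0.001],[0,0,0],1],
    [[0.0025,0.02,-0.001],[0,0,0],1],
    [[0.0025,0.022,-0.001],[0,0,0],1],
    [[0.0025,0.022,-0.001],[0,0,0],1]
  ]
}}

```text
t: 3.65
tool_pos: [0.4726, -0.2394, 0.1675]
tool_rot: [-1.482, 0.612, -0.614]
contact_force: [-0.4, 0.8, 0.1]
opening: 0.0853
```

```bash
python3 s.py .4712 -.2382 .164 45
```

```text
t 3.65 pos [ 0.4726 -0.2394  0.1675] F [-0.3888  0.8371  0.1016] T [-0.0109  0.0264  0.0182] op 0.08534588399964041 q6 -1.3967539055471339
jaw yaw 45.07311349191821 down [ 0.0014  0.0002 -1.    ]
shift [-0.0019  0.0035 -0.0002]
turn [-0.0659  0.0731  0.0499]
```

{"api": "arm_command", "payload": {
  "steps": [
    [[-0.0015,0.0025,0],[0,0,0],1],
    [[-0.0015,0.0025,0],[0,0,0],1]
  ]
}}

```text
t: 3.85
tool_pos: [0.4714, -0.2382, 0.1647]
tool_rot: [-1.482, 0.612, -0.614]
contact_force: [-0.1, 0.8, 0.4]
opening: 0.0852
```

```bash
python3 s.py .4712 -.2382 .164 45;python3 - <<'E'
from h import *
for k in range(4):
    ctrl.get_image('side');o=ctrl.get_obs();print(o['tool_pos'],o['contact_force'])
E
```

```text
t 3.85 pos [ 0.4714 -0.2382  0.1647] F [-0.1416  0.8445  0.4167] T [-0.042   0.0029 -0.0604] op 0.08516780348606935 q6 -1.3962516954675255
jaw yaw 45.06857004639038 down [ 0.0011  0.0004 -1.    ]
shift [-0.0001  0.0007 -0.0001]
turn [-0.0632  0.0686  0.0284]
[ 0.47150405 -0.23835377  0.16498538] [ 0.25690665 -0.20326344  0.32256059]
[ 0.47158519 -0.23841327  0.16510649] [-0.3427892   0.0385439   0.42787517]
[ 0.47163677 -0.23843694  0.16516275] [ 0.52690683  0.65491883 -0.70197258]
[ 0.47168527 -0.2384642   0.16521843] [-0.40434149 -0.31564778  0.32357732]
```

{"api": "arm_command", "payload": {
  "steps": [
    [[0,0,0],[0,0,0],0.4],
    [[0,0,0],[0,0,0],0.3],
    [[0,0,0],[0,0,0],0.2],
    [[0,0,0],[0,0,0],0.1],
    [[0,0,0],[0,0,0],0]
  ],
  "force": 35
}}

```text
t: 4.55
tool_pos: [0.4716, -0.2385, 0.1653]
tool_rot: [-1.482, 0.612, -0.614]
contact_force: [-0.6, -0.7, 1.6]
opening: 0.0131
```

```bash
python3 s.py .4712 -.2382 .164 45
```

```text
t 4.55 pos [ 0.4716 -0.2385  0.1653] F [-0.5533 -0.7316  1.6251] T [-0.0509  0.197  -0.0174] op 0.01311496918545794 q6 -1.3962844969333468
jaw yaw 45.07279929575523 down [ 0.0017 -0.0002 -1.    ]
shift [-0.0005  0.0013 -0.0001]
turn [-0.0598  0.0728  0.0774]
```

{"api": "arm_command", "payload": {
  "steps": [
    [[0,0.001,0],[0,0,0],0],
    [[0,0.002,0],[0,0,0],0],
    [[0,0.003,0],[0,0,0],0],
    [[0,0.004,0],[0,0,0],0]
  ]
}}

```text
t: 4.95
tool_pos: [0.4717, -0.2386, 0.1615]
tool_rot: [-1.482, 0.612, -0.614]
contact_force: [-1.6, -0.5, 3.0]
opening: 0.0132
```

```bash
python3 s.py .4712 -.2382 .157 45
```

```text
t 4.95 pos [ 0.4717 -0.2386  0.1615] F [-1.5686 -0.5157  2.9507] T [ 0.0717  0.2982 -0.0158] op 0.013169569661344506 q6 -1.3962884181146815
jaw yaw 45.07128441490026 down [ 0.0018 -0.0004 -1.    ]
shift [-0.0006  0.0045 -0.0001]
turn [-0.0544  0.0712  0.0892]
```

{"api": "arm_command", "payload": {
  "steps": [
    [[0,0.0006,0],[0,0,0],0],
    [[0,0.0006,0],[0,0,0],0]
  ]
}}

```text
t: 5.15
tool_pos: [0.4717, -0.2386, 0.1609]
tool_rot: [-1.482, 0.612, -0.614]
contact_force: [-0.6, 1.1, 3.5]
opening: 0.0131
```

{"api": "arm_command", "payload": {
  "steps": [
    [[0,0.0006,0],[0,0,0],0],
    [[0,0.0006,0],[0,0,0],0]
  ]
}}

```text
t: 5.35
tool_pos: [0.4717, -0.2386, 0.1603]
tool_rot: [-1.482, 0.612, -0.614]
contact_force: [-2.2, 0.8, 3.8]
opening: 0.0131
```

{"api": "arm_command", "payload": {
  "steps": [
    [[0,0.0006,0],[0,0,0],0],
    [[0,0.0006,0],[0,0,0],0]
  ]
}}

```text
t: 5.55
tool_pos: [0.4717, -0.2386, 0.1597]
tool_rot: [-1.482, 0.612, -0.614]
contact_force: [-0.8, -0.1, 3.6]
opening: 0.0133
```

{"api": "arm_command", "payload": {
  "steps": [
    [[0,0.0006,0],[0,0,0],0],
    [[0,0.0006,0],[0,0,0],0]
  ]
}}

```text
t: 5.75
tool_pos: [0.4717, -0.2386, 0.159]
tool_rot: [-1.482, 0.612, -0.614]
contact_force: [-1.5, 0.3, 3.5]
opening: 0.0133
```

{"api": "arm_command", "payload": {
  "steps": [
    [[0,0.0006,0],[0,0,0],0],
    [[0,0.0006,0],[0,0,0],0]
  ]
}}

```text
t: 5.95
tool_pos: [0.4717, -0.2386, 0.1584]
tool_rot: [-1.482, 0.612, -0.614]
contact_force: [-1.9, -0.1, 4.2]
opening: 0.0129
```

{"api": "arm_command", "payload": {
  "steps": [
    [[0,0.0006,0],[0,0,0],0],
    [[0,0.0006,0],[0,0,0],0]
  ]
}}

```text
t: 6.15
tool_pos: [0.4717, -0.2386, 0.1577]
tool_rot: [-1.482, 0.611, -0.614]
contact_force: [-2.0, 0.0, 5.0]
opening: 0.0131
```

{"api": "arm_command", "payload": {
  "steps": [
    [[0,0.0006,0],[0,0,0],0],
    [[0,0.0006,0],[0,0,0],0]
  ]
}}

```text
t: 6.35
tool_pos: [0.4717, -0.2386, 0.1571]
tool_rot: [-1.482, 0.611, -0.614]
contact_force: [-2.3, 0.5, 5.2]
opening: 0.0129
```

{"api": "arm_command", "payload": {
  "steps": [
    [[0,0.0006,0],[0,0,0],0],
    [[0,0.0006,0],[0,0,0],0]
  ]
}}

```text
t: 6.55
tool_pos: [0.4717, -0.2386, 0.1565]
tool_rot: [-1.482, 0.612, -0.614]
contact_force: [-2.1, 0.5, 4.7]
opening: 0.0131
```

{"api": "arm_command", "payload": {
  "steps": [
    [[0,0.0006,0],[0,0,0],0],
    [[0,0.0006,0],[0,0,0],0]
  ]
}}

```text
t: 6.75
tool_pos: [0.4717, -0.2386, 0.1559]
tool_rot: [-1.482, 0.611, -0.615]
contact_force: [-1.9, 0.6, 5.0]
opening: 0.0129
```

{"api": "arm_command", "payload": {
  "steps": [
    [[0,0.0006,0],[0,0,0],0],
    [[0,0.0006,0],[0,0,0],0]
  ]
}}

```text
t: 6.95
tool_pos: [0.4717, -0.2386, 0.1552]
tool_rot: [-1.482, 0.611, -0.614]
contact_force: [-1.3, 0.7, 4.5]
opening: 0.0133
```

{"api": "arm_command", "payload": {
  "steps": [
    [[0,0.0006,0],[0,0,0],0],
    [[0,0.0006,0],[0,0,0],0]
  ]
}}

```text
t: 7.15
tool_pos: [0.4717, -0.2386, 0.1546]
tool_rot: [-1.482, 0.611, -0.615]
contact_force: [-2.9, 0.4, 4.5]
opening: 0.0133
```

{"api": "arm_command", "payload": {
  "steps": [
    [[0,0.0006,0],[0,0,0],0],
    [[0,0.0006,0],[0,0,0],0]
  ]
}}

```text
t: 7.35
tool_pos: [0.4718, -0.2387, 0.1541]
tool_rot: [-1.482, 0.611, -0.615]
contact_force: [-1.3, 1.1, 4.2]
opening: 0.013
```

{"api": "arm_command", "payload": {
  "steps": [
    [[0,0.0006,0],[0,0,0],0],
    [[0,0.0006,0],[0,0,0],0]
  ]
}}

```text
t: 7.55
tool_pos: [0.4718, -0.2387, 0.154]
tool_rot: [-1.482, 0.611, -0.614]
contact_force: [-3.9, 0.6, 7.0]
opening: 0.0134
```

Run:
```python
from h import *
for k in range(4):
    ctrl.get_image('side');o=ctrl.get_obs();print(o['tool_pos'],o['contact_force'],o['wrist_torque'])
```

```text
[ 0.4717899  -0.23868443  0.15399775] [-2.40083822  1.13501088  6.61265583] [0.24636089 0.6057333  0.033268  ]
[ 0.47181671 -0.23867075  0.15400433] [-2.47781323  1.40339122  6.09547879] [ 0.28292672  0.6171935  -0.01143742]
[ 0.47180932 -0.23870354  0.1540034 ] [-2.63513433  1.63404813  6.79362002] [0.29122287 0.58164874 0.0171525 ]
[ 0.47180325 -0.23869986  0.15401596] [-2.35128936  1.5509551   7.12443463] [0.32537152 0.59335319 0.03226719]
```

{"api": "arm_command", "payload": {
  "steps": [
    [[0,0.001,0],[0,0,0],0],
    [[0,0.001,0],[0,0,0],0]
  ]
}}

```text
t: 7.95
tool_pos: [0.4719, -0.2387, 0.1539]
tool_rot: [-1.482, 0.611, -0.614]
contact_force: [-4.2, 1.7, 8.0]
opening: 0.0131
```

{"api": "arm_command", "payload": {
  "steps": [
    [[-0.0008,0.0012,0],[0,0,0],0],
    [[-0.0008,0.0014,0],[0,0,0],0]
  ]
}}

```text
t: 8.15
tool_pos: [0.4718, -0.2386, 0.1538]
tool_rot: [-1.483, 0.61, -0.616]
contact_force: [-2.5, 0.3, 9.4]
opening: 0.0132
```

Run:
```python
from h import *
for k in range(3):
    ctrl.get_image('side');o=ctrl.get_obs();print(o['tool_pos'],o['contact_force'],o['wrist_torque'])
```

```text
[ 0.47173075 -0.23862214  0.15383269] [-3.2556014   0.83788171  9.70594784] [0.26329288 0.67426072 0.00832275]
[ 0.47174801 -0.2386298   0.15387544] [-3.61964962  0.73266566  8.74664146] [ 0.24970963  0.64775653 -0.04946719]
[ 0.47174934 -0.23861051  0.15384452] [-3.53514579  0.95692262  8.80935657] [ 0.27221486  0.67963501 -0.00532658]
```

{"api": "arm_command", "payload": {
  "steps": [
    [[-0.0008,0.0016,0],[0,0,0],0],
    [[-0.0008,0.002,0],[0,0,0],0]
  ]
}}

```text
t: 8.5
tool_pos: [0.4718, -0.2386, 0.1537]
tool_rot: [-1.484, 0.609, -0.617]
contact_force: [-3.3, 1.3, 12.5]
opening: 0.0129
```

Run:
```python
from h import *
for k in range(3):
    ctrl.get_image('side');o=ctrl.get_obs();print(o['tool_pos'],o['contact_force'],o['wrist_torque'])
```

```text
[ 0.47174146 -0.23861393  0.15372156] [-4.27148051  1.46432616 10.78909613] [ 2.91639023e-01  7.75354396e-01 -5.46888906e-04]
[ 0.47174765 -0.23863464  0.15376199] [-3.70414075  1.84885394 11.0810351 ] [0.32129502 0.81914165 0.04605448]
[ 0.47173487 -0.23863264  0.15372989] [-3.22357264  1.65193966 10.75696845] [ 0.36324605  0.80632358 -0.03263393]
```

{"api": "arm_command", "payload": {
  "steps": [
    [[0,0.0019,0],[0,-3,0],0],
    [[0,0.0019,0],[0,-6,0],0],
    [[0,0.0019,0],[0,-9,0],0],
    [[0,0.0019,0],[0,-12,0],0]
  ]
}}

```text
t: 9.05
tool_pos: [0.4732, -0.239, 0.1538]
tool_rot: [-1.526, 0.442, -0.456]
contact_force: [-1.1, 1.9, 9.6]
opening: 0.0129
```

```bash
python3 s.py .4712 -.2382 .154 105
```

```text
t 9.05 pos [ 0.4732 -0.239   0.1538] F [-1.0944  1.922   9.6346] T [ 0.5303  0.2038 -0.0877] op 0.012894519680014692 q6 -1.6071953259048295
jaw yaw 57.18751219040062 down [ 0.0081 -0.0042 -1.    ]
shift [-0.0021 -0.0002 -0.0004]
turn [  0.1706 -47.8124   0.5079]
```

{"api": "arm_command", "payload": {
  "steps": [
    [[-0.001,0.0018,0],[0,-4,0],0],
    [[-0.001,0.0018,0],[0,-8,0],0],
    [[-0.001,0.0019,0],[0,-12,0],0],
    [[-0.001,0.0019,0],[0,-16,0],0]
  ]
}}

```text
t: 9.45
tool_pos: [0.4733, -0.2388, 0.1538]
tool_rot: [-1.562, 0.22, -0.237]
contact_force: [-1.9, 1.8, 10.6]
opening: 0.0127
```

```bash
python3 s.py .4712 -.2382 .154 105
```

```text
t 9.45 pos [ 0.4733 -0.2388  0.1538] F [-1.8662  1.8298 10.5518] T [ 0.5124  0.5205 -0.1212] op 0.0127258539683623 q6 -1.8890620466373786
jaw yaw 73.32728010154877 down [ 0.0106 -0.005  -0.9999]
shift [-0.0022 -0.0002  0.    ]
turn [  0.2803 -31.6718   0.6167]
```

{"api": "arm_command", "payload": {
  "steps": [
    [[-0.001,0.0018,0],[0,-4,0],0],
    [[-0.001,0.0018,0],[0,-8,0],0],
    [[-0.001,0.0018,0],[0,-12,0],0],
    [[-0.001,0.0018,0],[0,-16,0],0]
  ]
}}

```text
t: 9.85
tool_pos: [0.4733, -0.2387, 0.1538]
tool_rot: [-1.576, -0.003, -0.017]
contact_force: [-2.7, 2.6, 10.6]
opening: 0.0131
```

```bash
python3 s.py .4712 -.2382 .154 105
python3 - <<'E'
from h import *
p=ctrl.get_image('wrist');i=p['img'][:,:,::-1]
cv2.imwrite('pics/t1.png',np.clip(255*(cv2.resize(i,None,fx=1.4,fy=1.4,interpolation=2)/255.)**.6,0,255).astype(np.uint8))
E
```

```text
t 9.85 pos [ 0.4733 -0.2387  0.1538] F [-2.7337  2.6259 10.602 ] T [ 0.6491  0.5534 -0.1169] op 0.013131560891699035 q6 -2.171412462818657
jaw yaw 89.46632061547668 down [ 0.0129 -0.0052 -0.9999]
shift [-0.0021 -0.0002  0.0005]
turn [  0.3917 -15.5315   0.6957]
```

View pics/t1.png

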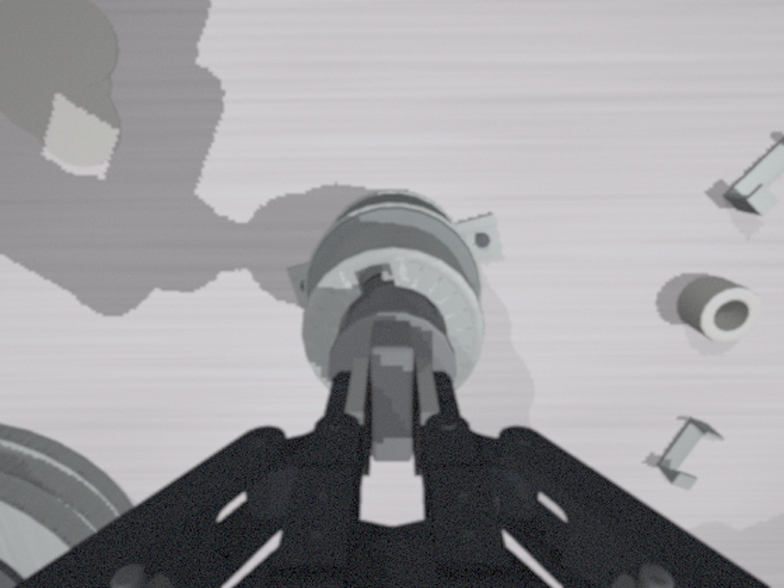

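{"api": "arm_command", "payload": {
  "steps": [
    [[-0.001,0.0018,0],[0,-4,0],0],
    [[-0.001,0.0018,0],[0,-8,0],0],
    [[-0.001,0.0018,0],[0,-12,0],0],
    [[-0.001,0.0018,0],[0,-15,0],0],
    [[-0.001,0.0018,0],[0,-15,0],0]
  ]
}}

```text
t: 10.4
tool_pos: [0.4732, -0.2388, 0.1539]
tool_rot: [-1.569, -0.212, 0.19]
contact_force: [-1.6, 3.4, 10.8]
opening: 0.0131
```

```bash
python3 s.py .4712 -.2382 .154 104.5
python3 - <<'E'
from h import *
p=ctrl.get_image('wrist');i=p['img'][:,:,::-1]
cv2.imwrite('pics/t2.png',np.clip(255*(cv2.resize(i[100:370,180:380],None,fx=2.2,fy=2.2,interpolation=2)/255.)**.6,0,255).astype(np.uint8))
E
```

```text
t 10.4 pos [ 0.4732 -0.2388  0.1539] F [-1.5645  3.4161 10.8061] T [ 0.6752  0.5785 -0.0035] op 0.013079596992577373 q6 -2.437300469199549
jaw yaw 104.63726055283814 down [ 0.0151 -0.0054 -0.9999]
shift [-0.0018 -0.0002  0.0011]
turn [0.5172 0.1407 0.759 ]
```

View pics/t2.png

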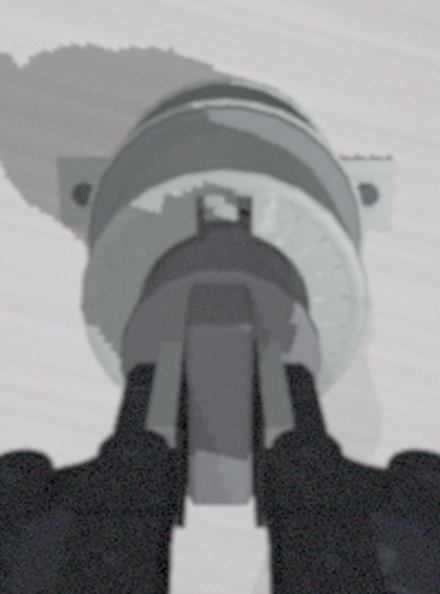

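{"api": "arm_command", "payload": {
  "steps": [
    [[-0.0005,0,0.0005],[0.2,0,0.3],0],
    [[-0.001,-0.002,0.001],[0.5,0,0.7],0],
    [[-0.001,-0.004,0.001],[0.5,0,0.7],0],
    [[-0.001,-0.006,0.001],[0.5,0,0.7],0]
  ]
}}

```text
t: 10.85
tool_pos: [0.4729, -0.2385, 0.1604]
tool_rot: [-1.563, -0.203, 0.197]
contact_force: [2.5, -1.4, 3.2]
opening: 0.0132
```

```bash
python3 s.py .4712 -.2382 .154 104.5
```

```text
t 10.85 pos [ 0.4729 -0.2385  0.1604] F [ 2.54   -1.3896  3.2447] T [-0.2842 -0.6338 -0.0247] op 0.013226562951940132 q6 -2.4341764458689745
jaw yaw 104.60842101474714 down [ 0.0037 -0.0015 -1.    ]
shift [-0.0015  0.0064  0.0008]
turn [0.1351 0.1086 0.1818]
```

{"api": "arm_command", "payload": {
  "steps": [
    [[0,-0.0015,0],[0,0,0],0],
    [[0,-0.003,0],[0,0,0],0],
    [[0,-0.0045,0],[0,0,0],0],
    [[0,-0.006,0],[0,0,0],0]
  ]
}}

```text
t: 11.25
tool_pos: [0.4727, -0.2384, 0.1662]
tool_rot: [-1.563, -0.203, 0.198]
contact_force: [1.8, -1.3, 0.6]
opening: 0.0134
```

```bash
python3 s.py .4712 -.2382 .154 104.5
```

```text
t 11.25 pos [ 0.4727 -0.2384  0.1662] F [ 1.8137 -1.3084  0.6201] T [-0.2313 -0.4967  0.0008] op 0.013426149339949567 q6 -2.434160522635529
jaw yaw 104.60460110955601 down [ 0.0034 -0.0013 -1.    ]
shift [-0.0014  0.0122  0.0006]
turn [0.1178 0.1048 0.1682]
```

{"api": "arm_command", "payload": {
  "steps": [
    [[0,-0.0015,0],[0,0,0],0],
    [[0,-0.003,0],[0,0,0],0],
    [[0,-0.0045,0],[0,0,0],0],
    [[0,-0.006,0],[0,0,0],0]
  ]
}}

```text
t: 11.65
tool_pos: [0.4715, -0.2377, 0.1709]
tool_rot: [-1.561, -0.2, 0.2]
contact_force: [0.1, 0.0, -2.1]
opening: 0.0135
```

```bash
python3 s.py .4712 -.2382 .154 104.5
python3 - <<'E'
from h import *
p=ctrl.get_image('wrist');i=p['img'][:,:,::-1]
cv2.imwrite('pics/t3.png',np.clip(255*(cv2.resize(i[100:370,180:380],None,fx=2.2,fy=2.2,interpolation=2)/255.)**.6,0,255).astype(np.uint8))
E
```

```text
t 11.65 pos [ 0.4715 -0.2377  0.1709] F [ 0.1462  0.031  -2.0777] T [-0.0186 -0.0206 -0.0172] op 0.01347125204084577 q6 -2.4341976581233697
jaw yaw 104.60822625957458 down [-0.      0.0008 -1.    ]
shift [-0.0004  0.0169 -0.0004]
turn [-0.0466  0.1082  0.011 ]
```

View pics/t3.png

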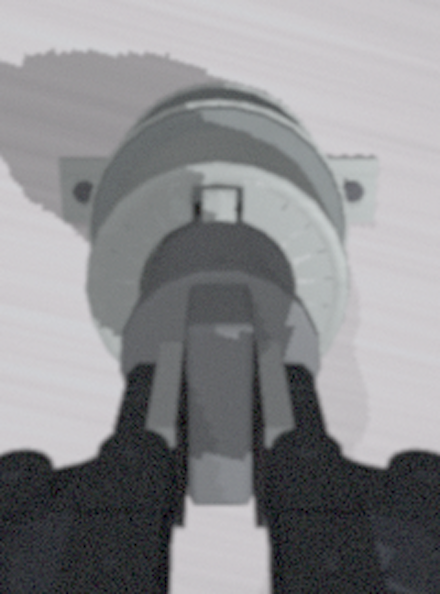

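{"api": "arm_command", "payload": {
  "steps": [
    [[0,-0.004,0],[0,0,0],0],
    [[0,-0.008,0],[0,0,0],0],
    [[0,-0.012,0],[0,0,0],0],
    [[0,-0.016,0],[0,0,0],0],
    [[0,-0.02,0],[0,0,0],0]
  ],
  "force": 45
}}

```text
t: 12.2
tool_pos: [0.4718, -0.2379, 0.1917]
tool_rot: [-1.561, -0.201, 0.199]
contact_force: [-0.3, -0.6, -1.3]
opening: 0.013
```

{"api": "arm_command", "payload": {
  "steps": [
    [[0,-0.01,0],[0,0,0],0],
    [[0,-0.02,0],[0,0,0],0],
    [[0,-0.03,0],[0,0,0],0],
    [[0,-0.04,0],[0,0,0],0],
    [[0,-0.05,0],[0,0,0],0]
  ]
}}

```text
t: 12.7
tool_pos: [0.4718, -0.238, 0.243]
tool_rot: [-1.562, -0.201, 0.199]
contact_force: [-0.1, -0.6, -2.1]
opening: 0.0131
```

```bash
python3 s.py .514 .178 .24 104.5
python3 - <<'E'
from h import *
p=ctrl.get_image('scene');save(p,'l1')
E
```

```text
t 12.7 pos [ 0.4718 -0.238   0.243 ] F [-0.1397 -0.584  -2.0541] T [ 0.0412 -0.0501  0.0043] op 0.013058579869292599 q6 -2.434181112172448
jaw yaw 104.60819966635698 down [ 0.0014 -0.0001 -1.    ]
shift [0.1457 0.003  0.3919]
turn [0.0266 0.1082 0.0772]
```

View pics/l1.png

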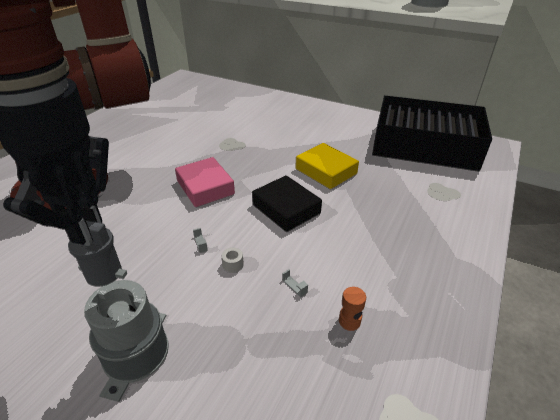

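{"api": "arm_command", "payload": {
  "steps": [
    [[0.012,0,0.033],[0,0,0],0],
    [[0.025,0,0.066],[0,0,0],0],
    [[0.037,0,0.1],[0,0,0],0],
    [[0.05,0,0.133],[0,0,0],0],
    [[0.062,0,0.166],[0,0,0],0]
  ]
}}

```text
t: 13.25
tool_pos: [0.4907, -0.0608, 0.245]
tool_rot: [-1.564, -0.203, 0.197]
contact_force: [0.8, -0.4, -1.7]
opening: 0.013
```

{"api": "arm_command", "payload": {
  "steps": [
    [[0.012,0,0.033],[0,0,0],0],
    [[0.025,0,0.066],[0,0,0],0],
    [[0.037,0,0.1],[0,0,0],0],
    [[0.05,0,0.133],[0,0,0],0],
    [[0.062,0,0.166],[0,0,0],0]
  ]
}}

```text
t: 13.75
tool_pos: [0.5088, 0.117, 0.245]
tool_rot: [-1.564, -0.204, 0.197]
contact_force: [1.1, 0.5, -1.7]
opening: 0.0132
```

```bash
python3 s.py .514 .178 .15 104.5
```

```text
t 13.75 pos [0.5088 0.117  0.245 ] F [ 1.1222  0.47   -1.7146] T [-0.0085 -0.0328  0.026 ] op 0.01317115623615332 q6 -1.7409584812312513
jaw yaw 104.60485611017508 down [ 0.0048 -0.002  -1.    ]
shift [0.02   0.0949 0.0581]
turn [0.1792 0.1052 0.2399]
```

{"api": "arm_command", "payload": {
  "steps": [
    [[0.01,0,0.03],[0.2,0,0.2],0],
    [[0.02,0.02,0.058],[0.2,0,0.2],0],
    [[0.02,0.05,0.058],[0.2,0,0.2],0],
    [[0.02,0.08,0.058],[0.2,0,0.2],0],
    [[0.02,0.105,0.058],[0.2,0,0.2],0]
  ]
}}

```text
t: 14.25
tool_pos: [0.5134, 0.1782, 0.1382]
tool_rot: [-1.561, -0.2, 0.201]
contact_force: [0.6, 0.4, -1.0]
opening: 0.0131
```

```bash
python3 s.py .514 .178 .11 104.5
python3 - <<'E'
from h import *
p=ctrl.get_image('scene');save(p,'p1');q=ctrl.get_image('side')
a=p['img'][100:260,210:370,::-1];b=q['img'][200:360,170:330,::-1]
i=np.hstack([a,b])
cv2.imwrite('pics/p1.png',np.clip(255*(cv2.resize(i,None,fx=2.5,fy=2.5,interpolation=2)/255.)**.5,0,255).astype(np.uint8))
E
```

```text
t 14.25 pos [0.5134 0.1782 0.1382] F [ 0.5721  0.37   -0.9914] T [-0.0402  0.0185  0.0038] op 0.0130657080896164 q6 -1.6296561103337253
jaw yaw 104.65427906803133 down [-0.0008  0.0002 -1.    ]
shift [ 0.0005  0.0282 -0.0004]
turn [-0.0228  0.1543 -0.0405]
```

View pics/p1.png

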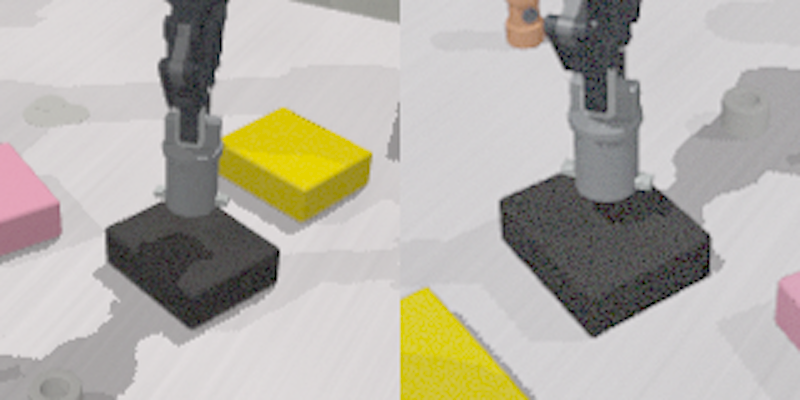

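{"api": "arm_command", "payload": {
  "steps": [
    [[0,0.006,0],[0,0,0],0],
    [[0,0.012,0],[0,0,0],0],
    [[0,0.018,0],[0,0,0],0],
    [[0,0.024,0],[0,0,0],0],
    [[0,0.028,0],[0,0,0],0]
  ]
}}

```text
t: 14.85
tool_pos: [0.5108, 0.1774, 0.1071]
tool_rot: [-1.562, -0.194, 0.207]
contact_force: [0.2, -0.4, -2.0]
opening: 0.0129
```

{"api": "arm_command", "payload": {
  "steps": [
    [[0,0.001,0],[0,0,0],0],
    [[0,0.002,0],[0,0,0],0],
    [[0,0.003,0],[0,0,0],0]
  ]
}}

```text
t: 15.15
tool_pos: [0.511, 0.1774, 0.1044]
tool_rot: [-1.562, -0.194, 0.206]
contact_force: [0.3, -0.2, -1.5]
opening: 0.0126
```

```bash
python3 s.py .514 .178 .1013 104.5
```

```text
t 15.15 pos [0.511  0.1774 0.1044] F [ 0.2664 -0.2344 -1.4535] T [0.0556 0.0288 0.0479] op 0.012645290566081845 q6 -1.6296397949982664
jaw yaw 104.61224338395058 down [-0.0073 -0.001  -1.    ]
shift [ 0.003   0.0031 -0.0002]
turn [-0.049   0.1124 -0.4218]
```

{"api": "arm_command", "payload": {
  "steps": [
    [[0,0.0007,0],[0,0,-0.2],0],
    [[0,0.0014,0],[0,0,-0.4],0],
    [[0,0.0021,0],[0,0,-0.4],0]
  ]
}}

```text
t: 15.45
tool_pos: [0.511, 0.1774, 0.1023]
tool_rot: [-1.561, -0.2, 0.2]
contact_force: [-0.6, 0.3, -1.5]
opening: 0.0129
```

{"api": "arm_command", "payload": {
  "steps": [
    [[0,0.0005,0],[0,0,0],0],
    [[0,0.001,0],[0,0,0],0]
  ]
}}

```text
t: 15.65
tool_pos: [0.5111, 0.1774, 0.1014]
tool_rot: [-1.561, -0.2, 0.2]
contact_force: [-0.1, -1.0, 3.8]
opening: 0.0128
```

{"api": "arm_command", "payload": {
  "steps": [
    [[0,0,0],[0,0,0],0.05],
    [[0,0,0],[0,0,0],0.3],
    [[0,0,0],[0,0,0],0.6],
    [[0,0,0],[0,0,0],1],
    [[0,0,0],[0,0,0],1]
  ]
}}

```text
t: 16.15
tool_pos: [0.5112, 0.1774, 0.1016]
tool_rot: [-1.561, -0.201, 0.2]
contact_force: [-0.3, -0.2, 0.4]
opening: 0.0679
```

```bash
python3 s.py
python3 - <<'E'
from h import *
p=ctrl.get_image('scene');q=ctrl.get_image('side')
a=p['img'][100:260,210:370,::-1];b=q['img'][200:360,170:330,::-1]
i=np.hstack([a,b])
cv2.imwrite('pics/p2.png',np.clip(255*(cv2.resize(i,None,fx=2.5,fy=2.5,interpolation=2)/255.)**.5,0,255).astype(np.uint8))
E
```

```text
t 16.15 pos [0.5112 0.1774 0.1016] F [-0.34   -0.2351  0.3865] T [-0.0074  0.0262  0.016 ] op 0.06787587674187556 q6 -1.630026992695326
jaw yaw 104.61704171016665 down [ 0.0002  0.0008 -1.    ]
```

View pics/p2.png

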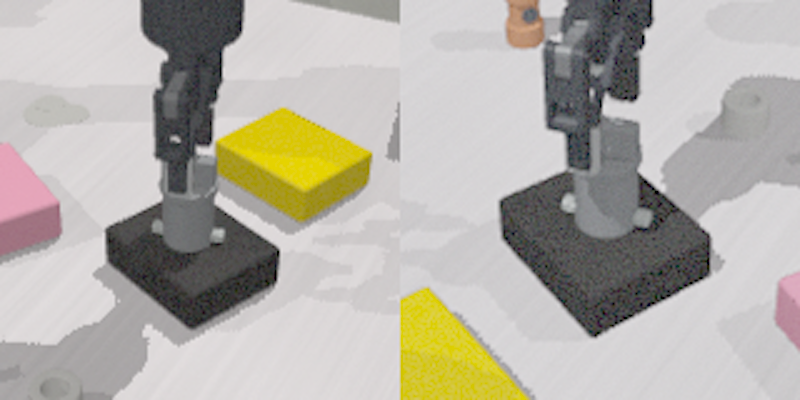

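Cap stands upright on the block and the fingers are opening clear of it; I retreat straight up.

{"api": "arm_command", "payload": {
  "steps": [
    [[0,0,0],[0,0,0],1],
    [[0,-0.015,0],[0,0,0],1],
    [[0,-0.03,0],[0,0,0],1],
    [[0,-0.06,0],[0,0,0],1],
    [[0,-0.1,0],[0,0,0],1]
  ]
}}

```text
t: 16.75
tool_pos: [0.5102, 0.1771, 0.2023]
tool_rot: [-1.561, -0.198, 0.202]
contact_force: [0.8, 0.6, -0.9]
opening: 0.0857
```

{"api": "arm_command", "payload": {
  "steps": [
    [[0,-0.02,0],[0,0,0],1],
    [[0,-0.02,0],[0,0,0],1],
    [[0,-0.02,0],[0,0,0],1]
  ]
}}

```text
t: 17.05
tool_pos: [0.5106, 0.1772, 0.2236]
tool_rot: [-1.561, -0.2, 0.2]
contact_force: [-0.4, 0.4, -0.8]
opening: 0.0855
```

```bash
python3 s.py
python3 - <<'E'
from h import *
p=ctrl.get_image('scene');q=ctrl.get_image('side');save(p,'f1')
a=p['img'][100:260,210:370,::-1];b=q['img'][200:360,170:330,::-1]
i=np.hstack([a,b])
cv2.imwrite('pics/p3.png',np.clip(255*(cv2.resize(i,None,fx=2.5,fy=2.5,interpolation=2)/255.)**.5,0,255).astype(np.uint8))
E
```

```text
t 17.05 pos [0.5106 0.1772 0.2236] F [-0.3877  0.3933 -0.8361] T [-0.029  -0.0472 -0.0131] op 0.08549314079083356 q6 -1.6299897229601998
jaw yaw 104.61280789414748 down [ 0.      0.0009 -1.    ]
```

View pics/p3.png

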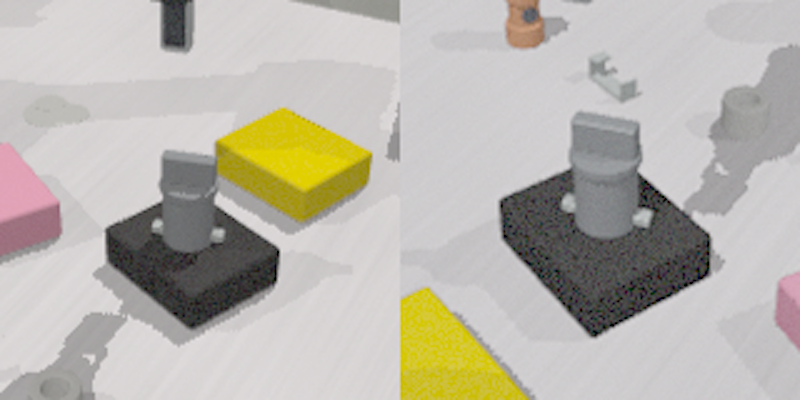

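View pics/f1.png

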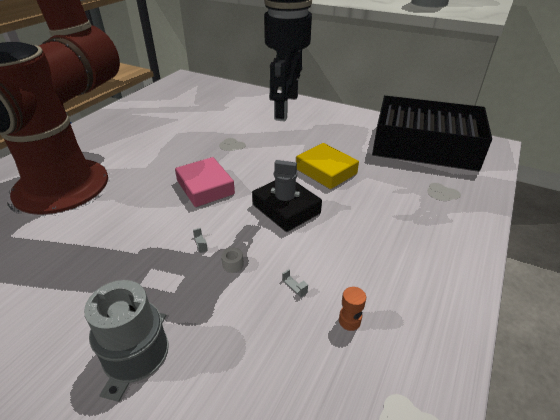

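The cap stands upright and free on the black block, at about (190,220) in the left half of the close-up. In the scene picture the bystanders are where they were at the start.

```bash
python3 -c "
from h import *
print(ctrl.finish_job())"
```

```text
the job is handed in; nothing more can be done
None
```

The cap is out of the canister and standing upright on the black rubber block, released, and the job is handed in; it gave no verdict.

- **Opening:** I pressed the cap down about 11.5 mm, to where the resistance rose steeply. The wrist read about 11 N with one reading at 12.5, so roughly 12–14 N on the cap once its weight is added. I held it there and turned it 60° anticlockwise. The wrist picture then showed the lug in the slot, and the cap lifted out with no snag.
- **Placing:** The cap met the block at the height I expected, with about 4 N at contact. I then opened the fingers and backed off straight up.
- **Last checks:** The final pictures show the cap upright near the middle of the block. The gripper is about 40 mm above it with only noise on the wrist force, and the mallet head, bushing and clips look unmoved. Total time was about 17 s. No check failed.
- **Disagreements:** The tool wandered up to 2 mm off the canister's axis while turning, with side forces of about 4 N at most. Early on, light marks on the collar in the scene and side pictures suggested the slots lay at about 35°. The feet and the overhead wrist picture both put them at about 14.5°, which is what I used.

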